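Load the sample reader and hold its bayonet cap home

TASK

Take the taller, screw-capped sample tube out of the tube stand and drop it upright into the well of the sample reader, down to the bottom. Then put the knurled cap over the reader's spigot, turn it until its hidden keyways drop over the pins, and push it straight down against the spring until its rim is fully home on the reader. The reading is taken while the cap is held, so finish still gripping the cap and holding it pushed home; leave the short tube in the stand and the bottle and the conical tube where they are.

Things in the scene. Friction and masses are not known exactly. Their poses are not given: they have to be found in the camera images.
- reader: Sample reader, fixed: round white housing 90 mm across, 50 mm high, small grey console on its front (-x). Origin: centre of its underside, on the bench. On its dark flat top (flange) stands a round aluminium spigot, 34 mm across (last 4 mm: 31 mm, a lead-in), top 75 mm above the bench; in its axis is the well.
- well_mouth (a point): Centre of the well's mouth, on the spigot's flat top, 75 mm above the bench. The well is 16.8 mm wide; its floor is 30 mm above the bench.
- flange (a point): Point on the spigot's axis level with the flange, 50 mm above the bench, where the cap's rim is home. Four round pins, 5 mm thick, 90 degrees apart, stick out level from the spigot to 21.5 mm from its axis; their tops are 64.5 mm above the bench. Their angle about the axis differs from run to run and is not given.
- seat (a joint): The steel seat ring round the spigot (54 mm across), carried on springs. 0: free, its top 6 mm above the flange; grows as it is pressed down, 0.006 m when flush with the flange. It takes about 6.4 N to start it moving and 11 N to press it flush, and it rises again when let go.
- tube_centre (a point): Centre of the taller sample tube (14 mm wide screw cap, 13.2 mm body, 84 mm long), 42 mm from its foot; z along it to its cap. It stands in either of the stand's holes, 35 mm deep. Grip it no higher than 33 mm above this point (above that nothing can be gripped).
- short_tube_centre (a point): Centre of the other, shorter tube (13 mm wide, 75 mm long, push-in stopper without a screw cap), in the stand's other hole. Leave it there.
- stand: Grey tube stand, fixed: a block 86 mm (x) by 34 mm (y) by 40 mm high, two holes 14.4 mm wide and 35 mm deep at 25 mm either side of its centre along its own x. Origin: centre of its underside.
- cap_centre (a point): Centre of the grey knurled cap: a round cup 56 mm across, 66 mm high, 150 g, standing open side down. This point is on its axis, 33 mm above its rim; z to its closed top. Its height above the bench is 93.5 mm when the cap has landed on the pins, about 89 mm when the keyways have dropped over the pins and the rim rests on the seat ring, 83 mm when pushed home.
- cap_rim (a point): Centre of the cap's open lower rim. Inside, 4 mm above the rim, a ledge 12 mm high, 37 mm wide inside, passes over the spigot but lands on the pins; four equal keyways 90 degrees apart, about 11 mm wide, cut it. They cannot be seen from outside and their angle is not marked, so feel for them: turn a quarter turn at most under light pressure, then a touch further to clear the walls.
- bottle_centre (a point): Bystander: reagent bottle, 48 mm across, 104 mm high, halfway up.
- conical_centre (a point): Bystander: conical tube with a screw cap lying on the bench, 117 mm long, 22 mm thick; centre.
Things that resemble listed ones, but are neither listed nor needed, are in the scene too. What is shaped like the part that bears cap_centre but blue or orange is not meant.

How it is judged (in metres and radians):
On the way, in this order (a step that is already met when the one before it is completed fails the run):
1. the taller tube stands at the bottom of the well, let go, the cap not yet on (z of tube_centre in the frame of reader below 0.075 m and horizontal distance between tube_centre and well_mouth below 0.008 m and angle between tube_centre's own z axis and vertical below 0.2 rad and contact force between the fingers and tube below 0.1 N), for 0.2 s.
2. the cap's keyways have dropped over the pins (z of cap_centre in the frame of reader below 0.0905 m and horizontal distance between cap_centre and well_mouth below 0.005 m), for 0.1 s.
At the end, for the whole second after the job is handed in: Tall tube within 3 mm of the well's floor; cap over it within 2 mm of home (seat ring pressed 4 mm or more), on axis within 4 mm, upright within 0.08 rad, fingers on it with over 3 N; short tube within 15 mm, bottle and conical tube within 30 mm of their starts (z of cap_centre in the frame of reader below 0.085 m and horizontal distance between cap_centre and well_mouth below 0.004 m and angle between cap_centre's own z axis and vertical below 0.08 rad and value of joint seat above 0.004 m and contact force between the fingers and cap above 3 N and z of tube_centre in the frame of reader below 0.075 m and horizontal distance between tube_centre and well_mouth below 0.01 m and distance of short_tube_centre from where it was at the start of the episode below 0.015 m and distance of each of bottle_centre, conical_centre from where it was at the start of the episode below 0.03 m); the arm keeps its last pose, push and grip.
It fails at once if the short tube is pulled out or knocked (distance of short_tube_centre from where it was at the start of the episode above 0.03 m).
It fails at once if the bottle is displaced or knocked over (distance of bottle_centre from where it was at the start of the episode above 0.04 m).
It fails at once if the conical tube is displaced (distance of conical_centre from where it was at the start of the episode above 0.04 m).
It also fails if it takes over 58 s, if anything falls off the work surface, if the arm or the gripper's body presses on something with over 40 N, if the wrist force passes 120 N, or if a joint passes its speed limit or range.

ROBOT

A 6-joint arm with a two-finger parallel gripper is mounted at the origin on the work surface; the furniture and walls round the work are solid. World frame = base frame: x ahead of the robot, y to its left, z up, the work surface at z = 0. Lengths are in mm, angles in rad, forces in N, time in s.
With the tool pointing down it reaches from about 350 to 875 mm from the base axis. Payload 4.2 kg.
Tool frame: the origin (TCP) lies midway between the tips of the shut fingers; the grasp point (between the pads) lies 19 mm behind it; z points along the fingers, y is the line along which they close (so a half turn about z gives the same grasp; the last joint's range is limited). The gripper opens to 85 mm and grips with 20 to 120 N. Pads are 22 mm wide; open, the fingers measure 114 mm over their backs; the gripper's body (76 mm by 85 mm) begins 54 mm behind the grasp point. The pads swing forward as they close: fully open they stand 13 mm farther back than shut.
Start: joints at [1.564, 0.385, 0.008, 0, -1.194, -0.259], TCP at [164.144, 603.039, 231.312] pointing down, gripper open.
Joint ranges: [-3.14, 3.14], [-1.21, 2.06], [-1.07, 1.41], [-3.16, 2.05], [-2.99, -0.16], [-3.1, 3.1]. Speed limits (rad/s): [2.79, 2.79, 3.14, 3.14, 3.14, 3.14].

INTERFACE

Orientations are given as a unit quaternion [x, y, z, w].
In Python, from bench import read_state, get_image, job_done gives the robot as it stands.
- The arm moves only by the shell command python3 -m jog 'ROWS'. ROWS is JSON, a list of rows, each a list of 3 entries, a list of its own where there are three numbers: the shift along the world's x, y, z scaled (see below), then the turn, a rotation vector about the world's x, y, z scaled (see below), then the gripper's target within -1 to 1 (shut at 1, half-way at 0, fully open at -1). In form: [[[x, y, z], [wx, wy, wz], claw], ...]. A call has 1 to 20 rows; each row is the pose to reach, as a shift and turn from the pose commanded when the call began; what a row does not reach only later rows make up. The controller multiplies each number of a shift by 10 cm and each number of a turn by 120 degrees. A row lasts 1/10 s, in which the tool goes at most 50 mm and 8.59 degrees, less where a joint would pass 70% of its speed; a pose out of reach is approached as far as the arm can. A call with a number of a shift or a turn outside -1 to 1 is refused whole. A call with a gripper value outside its range is refused whole. The fingers move at their own pace and stop on an object; the grip force is fixed at half the most. Time passes only in rows, so rows that repeat a pose let the fingers close. It gives the time, the measured TCP pose, the force, the opening and the grip force at its end, in the units of the state.
- read_state(): the state, without advancing time (a new reading comes with each control period).
- get_image(name): name is "side" or "top"; returns a dict with "frame" (384x512x3 uint8, red, green, blue), "range_z" (384x512 float32, mm along the optical axis (not along the pixel's ray), 0 where there is no reading), "fx", "fy", "cx", "cy" (pixels), "R" (3x3) and "t" (3): a world point X has camera coordinates R X + t. Camera axes: x right, y down, z forward; pixel columns grow to the right and rows downward; lengths in mm; the calibration is good to about 2 mm. A picture is of the moment at which its call begins.
- job_done(): hands the job in; it is judged then, once.
The state is a dict: "clock": time; "joints": joint angles; "joint_vel": joint speeds; "joint_efforts": joint torques, N m; "position": TCP position; "ee_rot": TCP orientation; "contact_force": force on the tool from outside, world axes, zero at the start; "wrist_torque": the same for the moment, N m; "gripper_width": finger opening in mm; "grasp_force": force on a finger pad.
Only numpy, scipy, OpenCV 4.12 (cv2) and the standard library are available. Lean on these libraries where they do the work, as an engineer would, in place of code of your own. Each camera call takes 0.05 s, during which the arm holds its last target. There are 200 camera calls.

## Working session

There is one attempt and no reset: what is moved stays moved. The work goes in short steps, Python scripts to look and compute and a shell command to move; the robot and the scene stay as the last step left them, time stands still between calls to the robot, and variables do not carry over. Pictures are saved under pics/ and viewed, at most 10 in all, crops included, and the job is handed in when it is done.

```bash
mkdir -p pics; ls
cat > h.py <<'E'
import numpy as np, cv2
from bench import read_state, get_image, job_done
def grab(n,f):
    d=get_image(n); cv2.imwrite(f'pics/{f}.png',d['frame'][:,:,::-1]); np.savez(f'{f}.npz',**d); return d
def cloud(d):
    v,u=np.mgrid[0:384,0:512]; z=d['range_z']
    c=np.stack([(u-d['cx'])/d['fx']*z,(v-d['cy'])/d['fy']*z,z],-1)
    p=(c-d['t'])@np.array(d['R']); p[z==0]=np.nan; return p
def ray(d,u,v,h):
    R=np.array(d['R']);o=-R.T@d['t'];r=R.T@[(u-d['cx'])/d['fx'],(v-d['cy'])/d['fy'],1]
    return o+r*(h-o[2])/r[2]
E
python3 - <<'E'
from h import *
t=grab('top','top0');s=grab('side','side0')
cv2.imwrite('pics/both0.png',cv2.resize(np.hstack([t['frame'],s['frame']])[:,:,::-1],(800,300)))
for d in(t,s): print(-np.array(d['R']).T@d['t'],np.array(d['R'])[2],d['fx'])
print(read_state())
E
```

```text
pics
[ 483.36741269  -61.78526211 1090.41406807] [ 0.05171601 -0.00438029 -0.99865223] 391.1874493096323
[365.04460559 894.56142163 752.25801753] [ 0.13375892 -0.80667009 -0.5756665 ] 474.09428195265195
{'clock': 0.1, 'joints': array([ 1.56361564e+00,  3.85463754e-01,  6.78139777e-03, -4.30913235e-04,
       -1.19399950e+00, -2.58599525e-01]), 'joint_vel': array([-0.00098204, -0.002176  ,  0.00169231,  0.00166821, -0.00114153,
        0.00053559]), 'joint_efforts': array([-6.01187298e-05, -3.93318701e+01,  1.88930959e+01,  4.19796869e+00,
       -2.58346212e-03,  2.01947557e-06]), 'position': array([164.0117132 , 602.56374294, 230.34858013]), 'ee_rot': array([ 9.91172104e-01, -1.32578017e-01, -8.04840335e-05,  9.60436272e-04]), 'contact_force': array([ 0.28189984, -0.12923448,  0.08800101]), 'wrist_torque': array([ 0.03244625,  0.03597835, -0.01884922]), 'grasp_force': 0.0, 'gripper_width': 85.17108035786266}
```

View pics/top0.png

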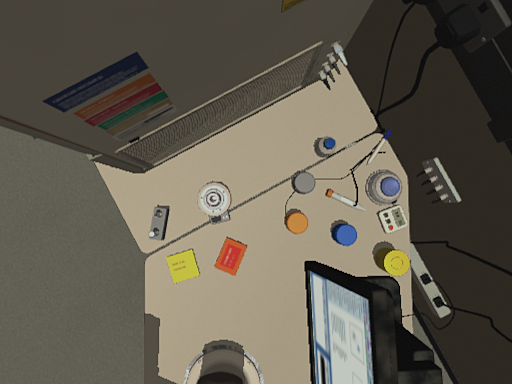

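View pics/side0.png

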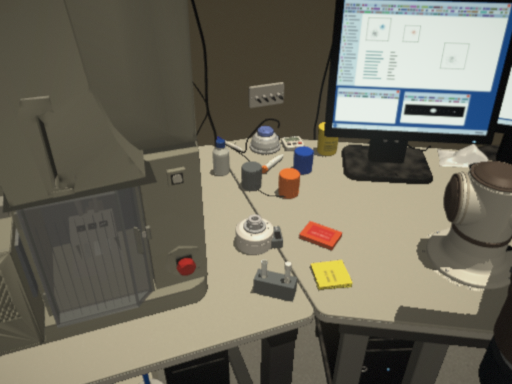

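Run:
```python
from h import *
np.set_printoptions(precision=1,suppress=True)
t=dict(np.load('top0.npz'));s=dict(np.load('side0.npz'))
P=cloud(t);Q=cloud(s)
for n,(u,v) in dict(reader=(214,198),stand=(159,222),cap=(304,182),bottle=(326,145),con=(345,198),orange=(297,222)).items():
    q=P[v-22:v+23,u-22:u+23].reshape(-1,3);q=q[q[:,2]>12]
    hi=np.nanpercentile(q[:,2],99)
    print(n,P[v,u],'z99',hi,'n',len(q),'min',np.nanmin(q,0),'max',np.nanmax(q,0))
# two-view: side cloud clusters
for n,(a,b,c,d) in dict(reader=(234,280,212,254),stand=(250,300,258,302),cap=(240,264,160,190)).items():
    q=Q[c:d,a:b].reshape(-1,3);q=q[q[:,2]>12];print('side',n,len(q),np.nanmin(q,0),np.nanmax(q,0))
for h in (60,86,93):pass
q=Q[255:300,250:300].reshape(-1,3);q=q[q[:,2]>55]
lab=q[:,1]>np.nanmean(q[:,1])
for l in(0,1):print('tube',np.nanmean(q[lab==l],0),np.nanmax(q[lab==l],0))
# hood near region: map top obstacles
a=P[::12,90:340:20];print('top z map');
for r in range(0,300,16):print(r,[tuple(np.nan_to_num(P[r,c]).astype(int)) for c in range(90,260,24)])
im=np.hstack([cv2.resize(s['frame'][200:310,225:315],(400,489),interpolation=2),cv2.resize(t['frame'][170:260,140:240],(400,489),interpolation=2)])
cv2.imwrite('pics/crop1.png',im[:,:,::-1])
```

```text
reader [505.8  37.9  28.2] z99 76.37165601545753 n 1015 min [445.8  -6.5  12.5] max [545.8  81.8  77.8]
stand [437.5 182.1  38. ] z99 89.54596288820497 n 479 min [388.5 164.3  13. ] max [477.4 207.4  93.3]
cap [ 553.4 -200.8   63.7] z99 69.23746005385513 n 404 min [ 522.5 -268.6   12.8] max [ 580.5 -172.6   71.1]
bottle [ 646.8 -249.9  101.5] z99 106.58481706014075 n 327 min [ 627.9 -279.6   16.2] max [ 672.8 -234.3  107.9]
con [ 515.6 -321.4   14. ] z99 159.11103602274414 n 274 min [ 486.2 -382.3   12.1] max [ 568.8 -268.2  160.9]
orange [ 448.  -184.5   63.8] z99 69.4755695015519 n 394 min [ 416.4 -211.1   16.7] max [ 473.8 -155.6   71.3]
side reader 1272 [444.1  -4.   12.1] [550.3  85.7  80.5]
side stand 1054 [391.9 165.8  12.2] [481.5 209.8  92. ]
side cap 518 [ 526.3 -282.4   12.3] [ 582.9 -170.    71.6]
tube [451.6 185.   74.8] [467.3 189.7  91.8]
tube [415.  193.9  75. ] [463.5 199.5  92. ]
top z map
0 [(np.int64(654), np.int64(78), np.int64(767)), (np.int64(662), np.int64(62), np.int64(754)), (np.int64(671), np.int64(46), np.int64(738)), (np.int64(682), np.int64(29), np.int64
[... 6213 characters left out ...]
-761)), (np.int64(164), np.int64(567), np.int64(-759)), (np.int64(167), np.int64(456), np.int64(-760)), (np.int64(298), np.int64(177), np.int64(0)), (np.int64(301), np.int64(110), np.int64(6)), (np.int64(302), np.int64(44), np.int64(2)), (np.int64(306), np.int64(-21), np.int64(14)), (np.int64(305), np.int64(-87), np.int64(1))]
288 [(np.int64(86), np.int64(678), np.int64(-766)), (np.int64(89), np.int64(566), np.int64(-766)), (np.int64(93), np.int64(452), np.int64(-758)), (np.int64(254), np.int64(176), np.int64(-1)), (np.int64(256), np.int64(110), np.int64(-1)), (np.int64(258), np.int64(43), np.int64(0)), (np.int64(260), np.int64(-22), np.int64(1)), (np.int64(261), np.int64(-88), np.int64(0))]
```

View pics/crop1.png

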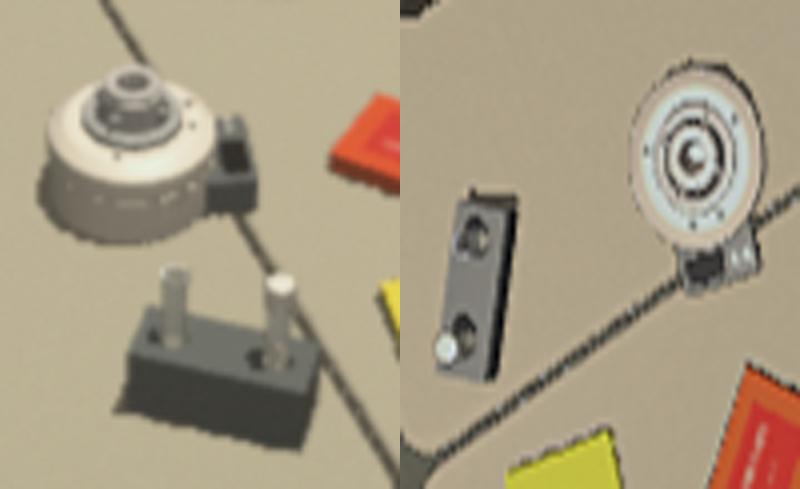

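```bash
cat > m.py <<'E'
from h import *
from scipy.optimize import least_squares as LS
np.set_printoptions(precision=1,suppress=True)
t=dict(np.load('top0.npz'));s=dict(np.load('side0.npz'))
P=cloud(t).reshape(-1,3);Q=cloud(s).reshape(-1,3)
def box(A,c,r,z0,z1):
    k=(np.hypot(A[:,0]-c[0],A[:,1]-c[1])<r)&(A[:,2]>z0)&(A[:,2]<z1);return A[k]
def circ(p,R):
    for i in range(4):
        f=LS(lambda c:np.hypot(p[:,0]-c[0],p[:,1]-c[1])-R,p[:,:2].mean(0),loss='soft_l1')
        p=p[abs(f.fun)<5]
    return f.x,len(p),np.std(f.fun)
for nm,A in(('top',P),('side',Q)):
    st=box(A,(435,185),60,32,45);r=cv2.minAreaRect(st[:,:2].astype(np.float32));print(nm,'stand',r,st[:,2].mean())
    for c in((410,190),(460,183)):
        q=box(A,c,22,60,110);h=q[:,2].max();w=q[q[:,2]>h-6];print(' tube',len(q),'z',np.sort(q[:,2])[-5:],w.mean(0),circ(q,6.7))
    q=box(A,(505,38),60,66,84);print(' spigot',len(q),q.mean(0),(q.min(0)+q.max(0))/2)
    q=box(A,(505,38),60,42,58);print(' housing mid',(np.percentile(q,1,0)+np.percentile(q,99,0))/2,np.ptp(q,0))
    q=box(A,(552,-200),45,58,75);(x,y),rr=cv2.minEnclosingCircle(q[:,:2].astype(np.float32));print(' cap',x,y,rr,q.mean(0))
    q=box(A,(552,-200),45,15,58);print(' cap wall',circ(q,28))
    q=box(A,(505,38),56,12,44);print(' housing wall',circ(q,45))
E
python3 m.py
python3 - <<'E'
from h import *
from m import t,s
# top-face ellipse centres by image masks -> ray to plane
def ell(d,c,r,lo,hi):
    pass
g=cv2.cvtColor(t['frame'],cv2.COLOR_RGB2HSV)
m=((g[...,1]<60)&(g[...,2]<190)).astype(np.uint8)[155:210,280:330]
n,l,S,C=cv2.connectedComponentsWithStats(m);print(S,C+[280,155])
E
```

```text
top stand ((433.02484130859375, 186.52963256835938), (34.80289077758789, 85.98564147949219), 82.22895812988281) 39.280072100973804
 tube 31 z [89.8 90.2 90.8 91.  93.3] [408.8 189.5  89.3] (array([408.4, 190.1]), 29, np.float64(1.4147748999578185))
 tube 21 z [80.1 81.3 81.5 81.8 82.1] [455.9 183.2  79.6] (array([458.1, 183. ]), 21, np.float64(0.5598789666320377))
 spigot 100 [502.3  37.4  73.1] [502.3  36.5  72.3]
 housing mid [501.9  37.7  50.1] [86.  88.3 15.9]
 cap 552.4031372070312 -201.39405822753906 28.365205764770508 [ 551.7 -200.7   65.1]
 cap wall (array([ 551.9, -201.2]), 43, np.float64(0.5260452476172719))
 housing wall (array([499.6,  38.3]), 115, np.float64(2.2628114777705584))
side stand ((436.5491943359375, 186.9540557861328), (37.41159439086914, 86.59228515625), 82.58393096923828) 40.2349436563037
 tube 90 z [91.5 91.6 91.7 91.8 92. ] [411.6 191.2  90. ] (array([411.7, 189. ]), 88, np.float64(1.4642446299857128))
 tube 64 z [81.6 81.6 82.  82.  82. ] [461.7 183.4  79.2] (array([460.8, 182.8]), 64, np.float64(1.1415431048041422))
 spigot 140 [505.4  41.6  73.1] [505. 
[... 1077 characters left out ...]
15625), 82.58393096923828) 40.2349436563037
 tube 90 z [91.5 91.6 91.7 91.8 92. ] [411.6 191.2  90. ] (array([411.7, 189. ]), 88, np.float64(1.4642446299857128))
 tube 64 z [81.6 81.6 82.  82.  82. ] [461.7 183.4  79.2] (array([460.8, 182.8]), 64, np.float64(1.1415431048041422))
 spigot 140 [505.4  41.6  73.1] [505.   40.9  73.3]
 housing mid [505.8  44.4  50.1] [88.2 82.8 15.8]
 cap 556.26416015625 -198.95950317382812 30.347740173339844 [ 554.3 -195.5   66.5]
 cap wall (array([ 555. , -202.6]), 263, np.float64(1.8023648767572862))
 housing wall (array([505.7,  36.4]), 424, np.float64(1.5914936240087119))
[[  46    1    4   42   29]
 [   0    0   50   55 2721]] [[327.9 191.5]
 [304.3 181.9]]
```

```bash
python3 -m jog '[[[0.25,-0.41,-0.1],[0,0,0.062],-1],[[0.492,-0.827,-0.2],[0,0,0.062],-1]]' && python3 -m jog '[[[0.25,-0.41,-0.1],[0,0,0],-1],[[0.492,-0.827,-0.2],[0,0,0],-1]]' && python3 -m jog '[[[0.25,-0.41,-0.1],[0,0,0],-1],[[0.492,-0.827,-0.2],[0,0,0],-1]]' && python3 -m jog '[[[0.25,-0.41,-0.1],[0,0,0],-1],[[0.492,-0.827,-0.2],[0,0,0],-1]]' && python3 -m jog '[[[0.25,-0.41,-0.1],[0,0,0],-1],[[0.492,-0.827,-0.2],[0,0,0],-1],[[0.492,-0.827,-0.2],[0,0,0],-1],[[0.492,-0.827,-0.2],[0,0,0],-1]]'
python3 - <<'E'
from h import *
s=grab('side','side1');t=grab('top','top1');r=read_state();print(r['position'],r['ee_rot'],r['joints'])
cv2.imwrite('pics/c2.png',np.hstack([cv2.resize(s['frame'][180:310,215:325],(400,473),interpolation=2),cv2.resize(t['frame'][170:260,130:230],(400,473),interpolation=2)])[:,:,::-1])
E
```

```text
clock: 0.3
position: [213.3, 519.7, 210.1]
ee_rot: [0.998, -0.066, -0.0, 0.001]
contact_force: [0.6, 0.2, 0.4]
gripper_width: 85.2
grasp_force: 0.0
clock: 0.5
position: [263.0, 435.7, 190.5]
ee_rot: [0.998, -0.068, -0.0, 0.0]
contact_force: [1.5, 1.4, 0.8]
gripper_width: 85.1
grasp_force: 0.0
clock: 0.7
position: [312.2, 353.0, 170.8]
ee_rot: [0.998, -0.068, -0.0, 0.0]
contact_force: [1.3, -0.0, 0.0]
gripper_width: 85.2
grasp_force: 0.0
clock: 0.9
position: [361.4, 270.4, 150.9]
ee_rot: [0.998, -0.068, 0.0, -0.0]
contact_force: [1.5, 0.7, 0.2]
gripper_width: 85.4
grasp_force: 0.0
clock: 1.3
position: [410.4, 188.3, 130.9]
ee_rot: [0.998, -0.069, -0.0, 0.0]
contact_force: [0.4, 0.2, 0.7]
gripper_width: 85.2
grasp_force: 0.0
[410.11318987 190.16177153 131.47332344] [ 9.97714674e-01 -6.75674919e-02  1.63162270e-04 -1.94068990e-04] [ 7.95475783e-01  1.99391583e-01 -5.42919678e-01 -5.92463686e-06
 -8.27977997e-01  6.40086526e-01]
```

View pics/c2.png

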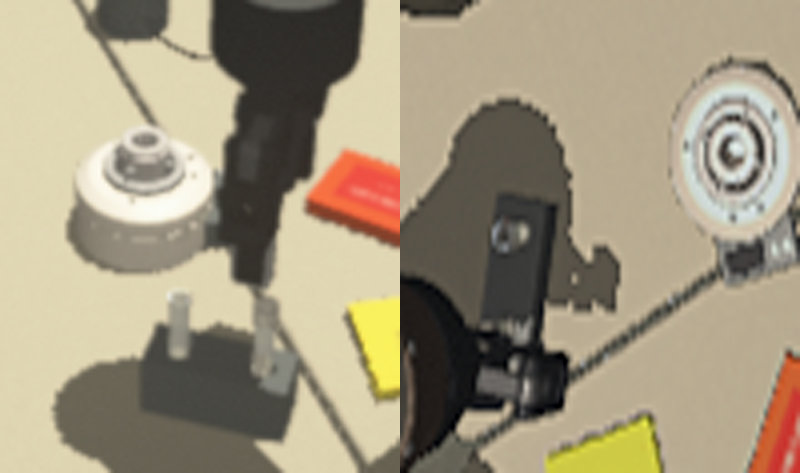

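```bash
python3 -m jog '[[[0,0,-0.36],[0,0,0],-1],[[0,0,-0.72],[0,0,0],-1],[[0,0,-0.72],[0,0,0],-1],[[0,0,-0.72],[0,0,0],0.3],[[0,0,-0.72],[0,0,0],1],[[0,0,-0.72],[0,0,0],1],[[0,0,-0.72],[0,0,0],1],[[0,0,-0.72],[0,0,0],1],[[0,0,-0.72],[0,0,0],1],[[0,0,-0.72],[0,0,0],1],[[0,0,-0.72],[0,0,0],1],[[0,0,-0.72],[0,0,0],1]]'
```

```text
clock: 2.6
position: [410.8, 189.9, 60.3]
ee_rot: [0.998, -0.068, 0.001, -0.0]
contact_force: [-0.6, -0.2, 6.4]
gripper_width: 10.9
grasp_force: 58.5
```

```bash
python3 -m jog '[[[0,0,0.2],[0,0,0],1],[[0,0,0.5],[0,0,0],1],[[0,0,0.95],[0,0,0],1],[[0,0,0.95],[0,0,0],1]]' && python3 -m jog '[[[0.2,-0.3,0],[0,0,0],1],[[0.47,-0.762,0],[0,0,0],1],[[0.47,-0.762,0],[0,0,0],1]]' && python3 -m jog '[[[0.2,-0.3,0],[0,0,0],1],[[0.466,-0.762,0],[0,0,0],1],[[0.466,-0.762,0],[0,0,0],1],[[0.466,-0.762,0],[0,0,0],1],[[0.466,-0.762,0],[0,0,0],1]]'
python3 - <<'E'
from h import *
s=grab('side','side2');t=grab('top','top2');r=read_state();print(r['position'],r['gripper_width'],r['grasp_force'])
cv2.imwrite('pics/c3.png',np.hstack([cv2.resize(s['frame'][170:280,200:310],(400,400),interpolation=2),cv2.resize(t['frame'][150:250,155:255],(400,400),interpolation=2)])[:,:,::-1])
E
```

```text
clock: 3.0
position: [413.3, 191.9, 159.8]
ee_rot: [0.998, -0.067, 0.005, -0.004]
contact_force: [1.1, 0.8, -0.9]
gripper_width: 10.6
grasp_force: 59.0
clock: 3.3
position: [458.3, 110.0, 153.9]
ee_rot: [0.997, -0.071, -0.0, 0.0]
contact_force: [-0.2, 1.0, -1.1]
gripper_width: 11.0
grasp_force: 59.0
clock: 3.8
position: [503.1, 37.6, 153.9]
ee_rot: [0.998, -0.068, -0.0, 0.0]
contact_force: [0.4, 0.7, -0.4]
gripper_width: 10.5
grasp_force: 59.0
[503.18322249  38.1497384  154.27142076] 10.986155863398361 59.02905821800232
```

View pics/c3.png

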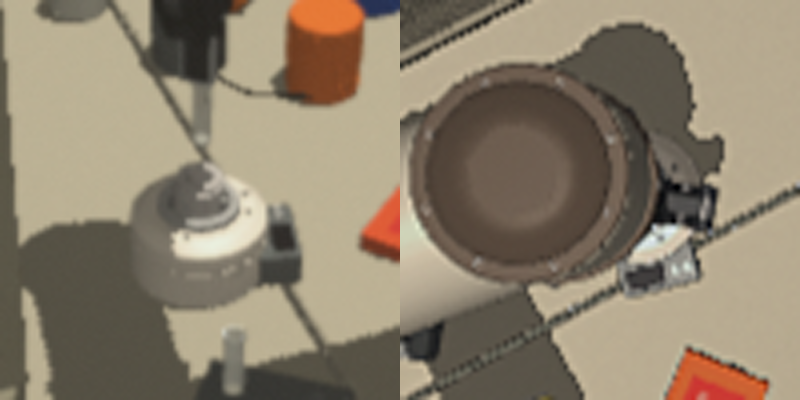

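Run:
```python
from h import *
from scipy.optimize import least_squares as LS
np.set_printoptions(precision=1,suppress=True)
s=dict(np.load('side2.npz'));Q=cloud(s);s0=dict(np.load('side0.npz'));Q0=cloud(s0)
def circ(p,R):
    f=LS(lambda c:np.hypot(p[:,0]-c[0],p[:,1]-c[1]-0)-R,p[:,:2].mean(0)-[0,R*.7],loss='soft_l1');return f.x,len(p),f.fun.std()
def sel(Q,c,r,a,b):
    q=Q.reshape(-1,3);return q[(np.hypot(q[:,0]-c[0],q[:,1]-c[1])<r)&(q[:,2]>a)&(q[:,2]<b)]
for a,b in((98,115),(115,132),(98,132)):
    q=sel(Q,(505,38),25,a,b);print('tube',a,b,q.mean(0),q.min(0),q.max(0),circ(q,6.6))
for n,A in(('before',Q0),('now',Q)):
    q=sel(A,(505,38),22,71,80);(x,y),r=cv2.minEnclosingCircle(q[:,:2].astype(np.float32));print(n,'spig',x,y,r,q.min(0),q.max(0))
    q=sel(A,(505,38),56,12,44);print(circ(q,45))
# mid columns by pixel: tube column vs z, projected predictions for well axis
def proj(X):
    c=s['R']@np.array(X)+s['t'];return s['fx']*c[0]/c[2]+s['cx'],s['fy']*c[1]/c[2]+s['cy']
for z in(75,100,120):print(z,proj((505.2,37,z)))
z=s['range_z']
for v in range(190,214,3):
    row=Q[v,240:275];k=np.where((row[:,2]>90)&(abs(row[:,1]-38)<25))[0];print(v,240+k.min() if len(k) else 0,240+k.max() if len(k) else 0)
```

```text
tube 98 115 [503.6  42.3 110. ] [498.8  38.4 101.7] [508.5  46.2 114.1] (array([503.3,  36.7]), 20, np.float64(1.478746530668104))
tube 115 132 [503.3  41.8 123.2] [498.9  38.7 115.3] [508.4  45.5 131.6] (array([504.2,  36.4]), 28, np.float64(1.4493685830208116))
tube 98 132 [503.4  42.  117.7] [498.8  38.4 101.7] [508.5  46.2 131.6] (array([503.9,  36.5]), 48, np.float64(1.5043258075052806))
before spig 505.5632629394531 38.434627532958984 17.191852569580078 [489.5  22.6  71. ] [521.7  55.   79.3]
(array([504.9,  36.3]), 478, np.float64(2.8752076305081493))
now spig 505.9842224121094 38.86178207397461 17.103418350219727 [490.3  22.7  71.1] [520.4  55.4  79.2]
(array([505. ,  36.5]), 472, np.float64(2.8361242339131745))
75 (np.float64(254.44863110808197), np.float64(218.00759368283792))
100 (np.float64(254.52318949215413), np.float64(209.38971284445887))
120 (np.float64(254.5842742335892), np.float64(202.3291920286982))
190 249 259
193 253 257
196 253 257
199 253 257
202 253 257
205 253 257
208 253 257
211 0 0
```

```bash
python3 -m jog '[[[0.01,0.003,-0.12],[0,0,0],1],[[0.01,0.003,-0.2],[0,0,0],1],[[0.01,0.003,-0.24],[0,0,0],1],[[0.01,0.003,-0.27],[0,0,0],1],[[0.01,0.003,-0.28],[0,0,0],1],[[0.01,0.003,-0.28],[0,0,0],1],[[0.01,0.003,-0.28],[0,0,0],1]]'
python3 - <<'E'
from h import *
s=grab('side','side3');r=read_state();print(r['position'],r['contact_force'],r['wrist_torque'])
cv2.imwrite('pics/c4.png',cv2.resize(s['frame'][195:255,225:285],(600,600),interpolation=2)[:,:,::-1])
E
```

```text
clock: 4.6
position: [505.0, 37.5, 126.5]
ee_rot: [0.998, -0.068, 0.0, -0.0]
contact_force: [0.2, -0.3, 0.2]
gripper_width: 10.7
grasp_force: 59.0
[504.96694128  37.47142071 126.59479715] [-0.02373041  0.61492922  0.42513976] [-0.01967656  0.01538741 -0.00861755]
```

View pics/c4.png

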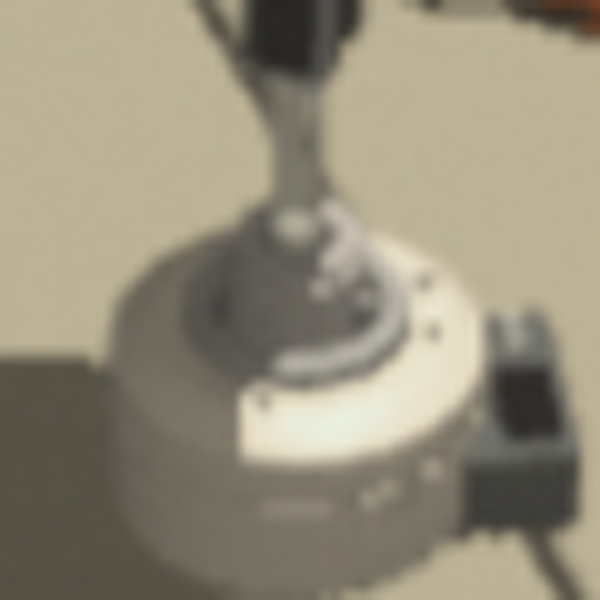

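```bash
python3 -m jog '[[[0,0,-0.03],[0,0,0],1],[[0,0,-0.06],[0,0,0],1],[[0,0,-0.06],[0,0,0],1],[[0,0,-0.06],[0,0,0],1]]'
```

```text
clock: 5.05
position: [504.7, 37.4, 120.1]
ee_rot: [0.998, -0.068, -0.0, 0.0]
contact_force: [0.7, 0.2, -0.5]
gripper_width: 10.7
grasp_force: 59.0
```

```bash
python3 -m jog '[[[0,0,-0.1],[0,0,0],1],[[0,0,-0.2],[0,0,0],1],[[0,0,-0.3],[0,0,0],1],[[0,0,-0.3],[0,0,0],1],[[0,0,-0.3],[0,0,0],1]]'
```

```text
clock: 5.55
position: [504.6, 37.3, 89.8]
ee_rot: [0.998, -0.068, -0.001, 0.0]
contact_force: [0.3, -0.1, -0.8]
gripper_width: 11.0
grasp_force: 59.0
```

```bash
python3 -m jog '[[[0,0,-0.04],[0,0,0],1],[[0,0,-0.04],[0,0,0],1],[[0,0,-0.04],[0,0,0],-1],[[0,0,-0.04],[0,0,0],-1],[[0,0,-0.04],[0,0,0],-1],[[0,0,-0.04],[0,0,0],-1],[[0,0,-0.04],[0,0,0],-1],[[0,0,-0.04],[0,0,0],-1],[[0,0,-0.04],[0,0,0],-1],[[0,0,-0.04],[0,0,0],-1]]' && python3 -m jog '[[[0,0,0.4],[0,0,0],-1],[[0,0,0.9],[0,0,0],-1],[[0,0,0.9],[0,0,0],-1]]'
python3 - <<'E'
from h import *
s=grab('side','side4');Q=cloud(s).reshape(-1,3)
q=Q[(np.hypot(Q[:,0]-505,Q[:,1]-38)<18)&(Q[:,2]>80)&(Q[:,2]<135)];print(len(q),np.percentile(q,[0,50,98],axis=0))
cv2.imwrite('pics/c5.png',cv2.resize(s['frame'][170:255,215:300],(500,500),interpolation=2)[:,:,::-1])
print(read_state()['joints'])
E
```

```text
clock: 6.55
position: [504.7, 37.4, 86.3]
ee_rot: [0.998, -0.068, -0.0, 0.0]
contact_force: [-0.1, 0.1, 0.1]
gripper_width: 85.7
grasp_force: 0.0
clock: 6.85
position: [509.2, 38.5, 183.2]
ee_rot: [0.998, -0.067, 0.007, -0.002]
contact_force: [-0.2, -0.5, -0.4]
gripper_width: 85.4
grasp_force: 0.0
81 [[499.02021136  31.1883274   80.00273847]
 [505.19592902  41.75504586 103.59708899]
 [510.6856784   45.20734421 116.99058302]]
[ 3.95323154e-01  2.29336497e-01 -3.56363529e-01  7.20356639e-04
 -9.76413440e-01  1.03958429e+00]
```

View pics/c5.png

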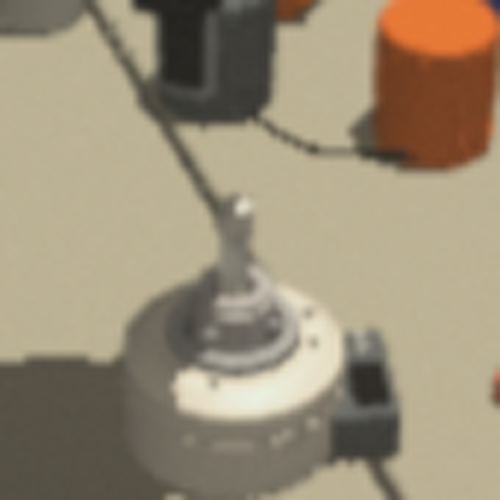

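```bash
python3 -m jog '[[[0.05,-0.25,0],[0,0,-0.07],-1],[[0.1,-0.5,0],[0,0,-0.14],-1],[[0.165,-0.797,-0.2],[0,0,-0.21],-1],[[0.165,-0.797,-0.2],[0,0,-0.228],-1]]' && python3 -m jog '[[[0.05,-0.25,-0.05],[0,0,-0.07],-1],[[0.1,-0.5,-0.1],[0,0,-0.14],-1],[[0.165,-0.797,-0.2],[0,0,-0.21],-1],[[0.165,-0.797,-0.2],[0,0,-0.228],-1]]' && python3 -m jog '[[[0.05,-0.25,-0.05],[0,0,-0.07],-1],[[0.1,-0.5,-0.1],[0,0,-0.14],-1],[[0.166,-0.797,-0.2],[0,0,-0.21],-1],[[0.166,-0.797,-0.2],[0,0,-0.229],-1],[[0.166,-0.797,-0.2],[0,0,-0.229],-1],[[0.166,-0.797,-0.2],[0,0,-0.229],-1]]'
python3 - <<'E'
from h import *
t=grab('top','top5');s=grab('side','side5');r=read_state();print(r['position'],r['joints'])
cv2.imwrite('pics/c6.png',np.hstack([cv2.resize(s['frame'][110:210,195:325],(400,308),interpolation=2),cv2.resize(t['frame'][130:230,240:370],(400,308),interpolation=2)])[:,:,::-1])
E
```

```text
clock: 7.3
position: [519.2, -44.7, 152.9]
ee_rot: [0.952, -0.305, -0.003, 0.001]
contact_force: [-0.9, 1.6, -0.3]
gripper_width: 85.3
grasp_force: 0.0
clock: 7.7
position: [536.5, -124.4, 133.5]
ee_rot: [0.853, -0.522, -0.002, 0.001]
contact_force: [-0.6, 0.4, -0.9]
gripper_width: 85.6
grasp_force: 0.0
clock: 8.3
position: [553.8, -201.5, 115.5]
ee_rot: [0.707, -0.707, -0.001, 0.0]
contact_force: [0.7, -0.5, -1.3]
gripper_width: 85.4
grasp_force: 0.0
[ 554.17248221 -201.15516592  116.1735925 ] [-7.37378936e-02  4.30177477e-01 -2.34443591e-01 -7.65550909e-05
 -9.06538411e-01  7.53802729e-02]
```

View pics/c6.png

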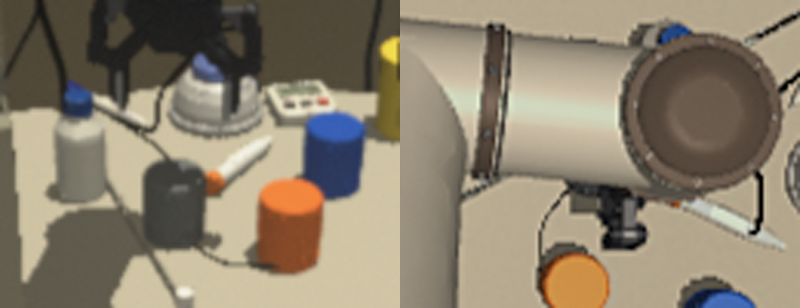

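```bash
python3 -m jog '[[[0,0,-0.3],[0,0,0],-1],[[0,0,-0.6],[0,0,0],-1],[[0,0,-0.88],[0,0,0],-1],[[0,0,-0.88],[0,0,0],-1],[[0,0,-0.88],[0,0,0],0],[[0,0,-0.88],[0,0,0],1],[[0,0,-0.88],[0,0,0],1],[[0,0,-0.88],[0,0,0],1],[[0,0,-0.88],[0,0,0],1],[[0,0,-0.88],[0,0,0],1],[[0,0,-0.88],[0,0,0],1]]'
```

```text
clock: 9.5
position: [556.0, -201.8, 30.8]
ee_rot: [0.707, -0.707, 0.002, -0.001]
contact_force: [-0.0, 1.1, 6.7]
gripper_width: 54.9
grasp_force: 64.1
```

```bash
python3 -m jog '[[[0,0,0.2],[0,0,0],1],[[0,0,0.5],[0,0,0],1],[[0,0,1],[0,0,0],1],[[0,0,1],[0,0,0],1]]' && python3 -m jog '[[[-0.08,0.4,0.2],[0,0,0],1],[[-0.166,0.797,0.32],[0,0,0],1],[[-0.166,0.797,0.32],[0,0,0],1]]' && python3 -m jog '[[[-0.08,0.4,0],[0,0,0],1],[[-0.166,0.797,0],[0,0,0],1],[[-0.166,0.797,0],[0,0,0],1]]' && python3 -m jog '[[[-0.08,0.4,0],[0,0,0],1],[[-0.166,0.797,0],[0,0,0],1],[[-0.166,0.797,0],[0,0,0],1],[[-0.166,0.797,0],[0,0,0],1],[[-0.166,0.797,0],[0,0,0],1],[[-0.166,0.797,0],[0,0,0],1]]'
python3 - <<'E'
from h import *
from scipy.optimize import least_squares as LS
np.set_printoptions(precision=1,suppress=True)
s=grab('side','side6');r=read_state();print(r['position'],r['contact_force'],r['gripper_width'],r['joints'])
Q=cloud(s).reshape(-1,3);g=s['frame'].reshape(-1,3).astype(int)
q=Q[(np.hypot(Q[:,0]-505,Q[:,1]-38)<45)&(Q[:,2]>131)&(Q[:,2]<150)]
f=LS(lambda c:np.hypot(q[:,0]-c[0],q[:,1]-c[1])-28,[505,38],loss='soft_l1');print('cap',f.x,len(q),f.fun.std(),q.min(0),q.max(0))
cv2.imwrite('pics/c7.png',cv2.resize(s['frame'][160:265,200:305],(600,600),interpolation=2)[:,:,::-1])
E
```

```text
clock: 9.9
position: [559.1, -202.7, 136.2]
ee_rot: [0.708, -0.706, 0.007, -0.004]
contact_force: [0.8, -0.0, -1.3]
gripper_width: 54.8
grasp_force: 64.2
clock: 10.2
position: [537.8, -118.8, 162.6]
ee_rot: [0.709, -0.706, 0.001, -0.002]
contact_force: [0.8, -0.9, -1.6]
gripper_width: 55.3
grasp_force: 64.2
clock: 10.5
position: [520.1, -39.3, 160.3]
ee_rot: [0.709, -0.706, -0.0, -0.0]
contact_force: [0.2, -0.3, -1.7]
gripper_width: 54.7
grasp_force: 64.1
clock: 11.1
position: [504.6, 36.4, 160.1]
ee_rot: [-0.707, 0.708, 0.0, -0.0]
contact_force: [-0.2, -0.1, -2.5]
gripper_width: 54.9
grasp_force: 64.1
[504.6  36.4 160.1] [ 1.1 -0.3 -1.6] 54.61469747800098 [ 0.4  0.3 -0.4 -0.  -0.9 -0.4]
cap [505.  35.] 165 1.2690046403311812 [477.   36.4 131.2] [530.2  66.2 149.9]
```

View pics/c7.png

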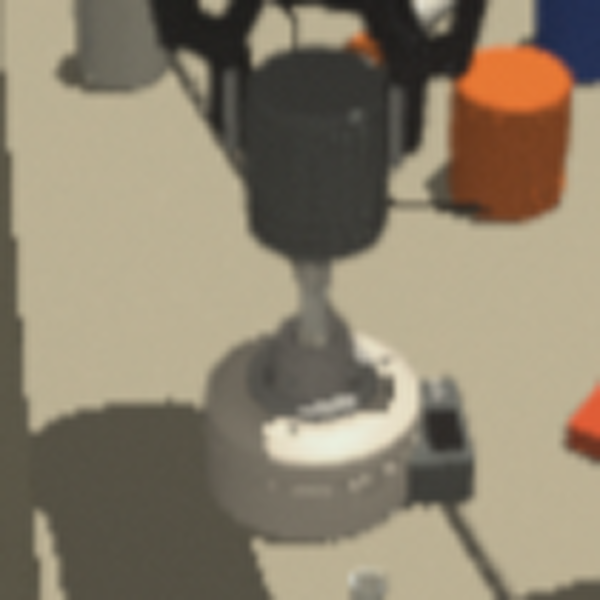

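```bash
python3 -m jog '[[[0.005,0.01,-0.2],[0,0,0],1],[[0.005,0.01,-0.4],[0,0,0],1],[[0.005,0.01,-0.52],[0,0,0],1],[[0.005,0.01,-0.55],[0,0,0],1],[[0.005,0.01,-0.55],[0,0,0],1],[[0.005,0.01,-0.55],[0,0,0],1]]' && python3 -m jog '[[[0,0,-0.02],[0,0,0],1],[[0,0,-0.04],[0,0,0],1],[[0,0,-0.06],[0,0,0],1],[[0,0,-0.07],[0,0,0],1],[[0,0,-0.07],[0,0,0],1],[[0,0,-0.07],[0,0,0],1]]'
```

```text
clock: 11.75
position: [505.8, 38.5, 106.1]
ee_rot: [0.707, -0.707, 0.0, -0.001]
contact_force: [0.0, 0.3, -2.2]
gripper_width: 54.7
grasp_force: 64.1
clock: 12.35
position: [505.1, 38.5, 98.3]
ee_rot: [0.707, -0.707, 0.0, -0.0]
contact_force: [-0.4, 0.7, -1.5]
gripper_width: 54.5
grasp_force: 64.1
```

```bash
python3 -m jog '[[[0,0,-0.02],[0,0,0],1],[[0,0,-0.04],[0,0,0],1],[[0,0,-0.05],[0,0,0],1],[[0,0,-0.05],[0,0,0],1],[[0,0,-0.05],[0,0,0],1]]' && python3 -m jog '[[[0,0,-0.01],[0,0,0],1],[[0,0,-0.02],[0,0,0],1],[[0,0,-0.03],[0,0,0],1],[[0,0,-0.03],[0,0,0],1],[[0,0,-0.03],[0,0,0],1]]'
```

```text
clock: 12.85
position: [505.0, 38.4, 93.3]
ee_rot: [0.707, -0.707, -0.0, 0.0]
contact_force: [-0.3, 0.3, -0.4]
gripper_width: 55.0
grasp_force: 64.1
clock: 13.35
position: [505.0, 38.4, 90.3]
ee_rot: [0.707, -0.707, -0.0, 0.0]
contact_force: [0.3, 0.4, -2.2]
gripper_width: 55.0
grasp_force: 64.1
```

```bash
python3 -m jog '[[[0,0,-0.01],[0,0,0],1],[[0,0,-0.02],[0,0,0],1],[[0,0,-0.02],[0,0,0],1],[[0,0,-0.02],[0,0,0],1]]' && python3 -m jog '[[[0,0,-0.01],[0,0,0],1],[[0,0,-0.01],[0,0,0],1],[[0,0,-0.01],[0,0,0],1]]'
```

```text
clock: 13.75
position: [505.0, 38.4, 88.3]
ee_rot: [0.707, -0.707, -0.0, 0.0]
contact_force: [-1.1, -0.0, -2.2]
gripper_width: 55.0
grasp_force: 64.1
clock: 14.05
position: [505.0, 38.4, 87.3]
ee_rot: [0.707, -0.707, -0.0, 0.0]
contact_force: [-0.4, -0.3, -0.8]
gripper_width: 54.8
grasp_force: 64.1
```

```bash
python3 -m jog '[[[0,0,-0.01],[0,0,0],1],[[0,0,-0.01],[0,0,0],1],[[0,0,-0.01],[0,0,0],1]]' && python3 -m jog '[[[0,0,-0.01],[0,0,0],1],[[0,0,-0.01],[0,0,0],1],[[0,0,-0.01],[0,0,0],1]]'
python3 - <<'E'
from h import *
s=grab('side','side7');Q=cloud(s).reshape(-1,3)
q=Q[(np.hypot(Q[:,0]-505,Q[:,1]-38)<24)&(Q[:,2]>100)&(Q[:,2]<140)];print(np.percentile(q[:,2],[10,50,90]),len(q))
E
```

```text
clock: 14.35
position: [505.2, 38.5, 86.8]
ee_rot: [0.707, -0.707, 0.0, -0.0]
contact_force: [-1.3, -0.8, 2.9]
gripper_width: 55.2
grasp_force: 64.5
clock: 14.65
position: [505.2, 38.5, 85.7]
ee_rot: [0.707, -0.707, 0.0, -0.0]
contact_force: [-1.4, -0.5, 5.4]
gripper_width: 54.9
grasp_force: 64.6
[120.78593988 122.529449   123.87899321] 210
```

Run:
```python
from h import *
for n,f,c,a in(('bench','side0',(554.5,-201),45),('gripped','side6',(505,37),175),('now','side7',(505,38),100)):
    d=dict(np.load(f+'.npz'));Q=cloud(d).reshape(-1,3)
    q=Q[(np.hypot(Q[:,0]-c[0],Q[:,1]-c[1])<20)&(Q[:,2]>a)&(Q[:,2]<a+60)];print(n,np.percentile(q[:,2],[10,50,80]),len(q))
```

```text
bench [66.17416894 68.01785431 69.30589171] 90
gripped [195.67147126 196.91382001 197.63636494] 146
now [120.88869783 122.4670828  123.24326505] 143
```

```bash
python3 -m jog '[[[0,0,-0.01],[0,0,0],1],[[0,0,-0.02],[0,0,0],1],[[0,0,-0.02],[0,0,0],1],[[0,0,-0.02],[0,0,0],1]]' && python3 -m jog '[[[0,0,-0.01],[0,0,0],1],[[0,0,-0.02],[0,0,0],1],[[0,0,-0.02],[0,0,0],1],[[0,0,-0.02],[0,0,0],1]]'
cat > z.py <<'E'
from h import *
import sys
d=grab('side',sys.argv[1]);Q=cloud(d).reshape(-1,3)
q=Q[(np.hypot(Q[:,0]-505,Q[:,1]-38)<20)&(Q[:,2]>90)&(Q[:,2]<150)];print(np.percentile(q[:,2],[10,50,80]),len(q))
E
python3 z.py side8
```

```text
clock: 15.1
position: [505.2, 38.5, 83.8]
ee_rot: [0.707, -0.707, 0.0, -0.0]
contact_force: [-2.3, 0.7, 7.2]
gripper_width: 55.1
grasp_force: 64.7
clock: 15.5
position: [505.2, 38.5, 82.0]
ee_rot: [0.707, -0.707, 0.0, -0.0]
contact_force: [-2.4, 0.1, 7.7]
gripper_width: 55.1
grasp_force: 64.9
[117.65113889 119.02711867 119.98126597] 143
```

```bash
python3 -m jog '[[[0,0,-0.01],[0,0,0],1],[[0,0,-0.02],[0,0,0],1],[[0,0,-0.02],[0,0,0],1],[[0,0,-0.02],[0,0,0],1]]' && python3 -m jog '[[[0,0,-0.01],[0,0,0],1],[[0,0,-0.02],[0,0,0],1],[[0,0,-0.02],[0,0,0],1],[[0,0,-0.02],[0,0,0],1]]'
python3 z.py side9
```

```text
clock: 15.95
position: [505.2, 38.5, 80.8]
ee_rot: [0.707, -0.707, 0.0, -0.0]
contact_force: [-5.1, 0.0, 11.9]
gripper_width: 54.7
grasp_force: 65.4
clock: 16.35
position: [505.2, 38.5, 80.6]
ee_rot: [0.708, -0.707, 0.001, -0.0]
contact_force: [-8.3, 1.3, 25.1]
gripper_width: 54.8
grasp_force: 66.6
[116.06462731 117.66454846 118.61673274] 144
```

```bash
python3 -m jog '[[[0,0,0],[0,0,0],1],[[0,0,0],[0,0,0],1],[[0,0,0],[0,0,0],1],[[0,0,0],[0,0,0],1],[[0,0,0],[0,0,0],1]]' && python3 -c "
from bench import *
print(job_done())"
```

```text
clock: 16.9
position: [505.2, 38.5, 80.6]
ee_rot: [0.708, -0.707, 0.001, -0.0]
contact_force: [-9.1, 0.9, 25.2]
gripper_width: 54.7
grasp_force: 66.6
the job is handed in; nothing more can be done
None
```

I handed the job in at 16.9 s: the tall tube is in the well, and the cap is still gripped and held down at a firm stop (about 25 N, cap top about 116 mm, which matches home). The keyways met the pins without any turning. I didn't re-image the short tube, bottle or conical tube at the end, and the hand-in returned no verdict.

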